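Set an eccentric guide roller with a gauge

ROBOT

A 6-joint arm with a two-finger parallel gripper is mounted at the origin on a cart in front of the work surface, level with it; the furniture and walls round the work are solid. World frame = base frame: x ahead of the robot, y to its left, z up, the work surface at z = 0. Lengths are in m, angles in rad, forces in N, time in s.
With the tool pointing down it reaches from about 0.25 to 0.8 m from the base axis. Payload 8.5 kg.
Tool frame: the origin (TCP) lies midway between the tips of the shut fingers; the grasp point (between the pads) lies bot.grip_depth behind it (bot.grip_depth is the distance from the TCP to the grasp point, in m); z points along the fingers, y is the line along which they close (so a half turn about z gives the same grasp; the last joint's range is limited). The gripper opens to 85 mm and grips with 20 to 120 N. Pads are 22 mm wide; open, the fingers measure 114 mm over their backs; the gripper's body (76 mm by 85 mm) begins 54 mm behind the grasp point. The pads swing forward as they close: fully open they stand 13 mm farther back than shut.
Start: joints at [1.234, 0.238, -0.013, 1.319, 0, 1.571], TCP at [0.173, 0.495, 0.231] pointing down, gripper open.
Joint ranges: [-2.66, 2.66], [-1.03, 1.9], [-1.14, 1.46], [-1.82, 2.27], [-1.45, 1.34], [-3.14, 3.14]. Speed limits (rad/s): [2.22, 2.22, 2.79, 3.14, 3.14, 3.14].

INTERFACE

Orientations are given as a rotation vector (axis times angle).
In Python, from rig import telemetry, viewer, order, look_for, cut_out, spot_point, bot gives the robot as it stands. The module is installed in compiled form; this text tells all that it offers.
- The arm moves only by the tool servo_tool, never from a script. Its argument "moves" is a list of rows, each a list of 2 entries, a list of its own where there are three numbers: the shift along the tool's x, y, z in mm, then the turn, a rotation vector about the tool's x, y, z in degrees. In form: [[[tx, ty, tz], [wx, wy, wz]], ...]. A call has 1 to 20 rows; each row is the pose to reach, as a shift and turn from the pose commanded when the call began, along the tool's axes at that moment; what a row does not reach only later rows make up. A row lasts 1/12 s, in which the tool goes at most 41.7 mm and 7.16 degrees, less where a joint would pass 70% of its speed; a pose out of reach is approached as far as the arm can. A call with a gripper value outside its range is refused whole. "grip" is the closure, from -1 (fully open) to 1 (shut), so that 0 is half open, set as the call begins (left out, the last holds). The fingers move at their own pace and stop on an object; "squeeze" is the grip in N (left out, the last holds). Time passes only in rows, so rows that repeat a pose let the fingers close. It gives the time, the measured TCP pose, the force, the opening and the grip force at its end, in the units of the state.
- telemetry.get_obs(): the state, without advancing time (a new reading comes with each control period).
- viewer.capture(name): name is "scene" or "top" or "wrist"; returns a dict with "image" (420x560x3 uint8, red, green, blue), "depth" (420x560 float32, m along the optical axis (not along the pixel's ray), 0 where there is no reading), "fx", "fy", "cx", "cy" (pixels), "rvec" (rotation vector, rad) and "tvec" (3), from world to camera coordinates, as OpenCV has them; the wrist camera has in their place "hand_eye" (4x4, takes a point from camera to tool coordinates, whose origin is the TCP and whose axes are the flange's). Camera axes: x right, y down, z forward; pixel columns grow to the right and rows downward; lengths in m; the calibration is good to about 2 mm. A picture is of the moment at which its call begins: read the wrist's pose just before it.
- order.hand_in(): hands the job in; it is judged then, once.
Trained networks look in a picture, given as the dict that the camera call returned (one of the last four; its "shot" number tells which), for a name from the list of things; names that differ only in an ending like _2 or _b are one class to them, and where a whole thing is asked for, a point or a joint stands for the part that bears it (a point fixed in the world has none). Each returns a list of dicts, best first, with "score" (0 to 1); they miss things now and then, are a little off and sometimes report something else, mostly with a low value. They report only what shows in the picture. A call takes as long as a camera call. They do not tell look-alikes from the thing itself.
- look_for(picture, target): "rect" ([left, top, width, height] in pixels, round what is visible of it).
- cut_out(picture, target): "pixels" (420x560 bool, what is visible of it) and "rect" ([left, top, width, height] in pixels, round what is visible of it).
- spot_point(picture, target): "location" ([column, row] in pixels: a listed point, or the origin of a listed thing).
The state is a dict: "time": time; "joints": joint angles; "qvel": joint speeds; "tau": joint torques, N m; "tcp_pos": TCP position; "tcp_rot": TCP orientation; "wrist_force": force on the tool from outside, world axes, zero at the start; "torque": the same for the moment, N m; "opening": finger opening in m; "grip_force": force on a finger pad.
Only numpy, scipy, OpenCV 4.12 (cv2) and the standard library are available. Lean on these libraries where they do the work, as an engineer would, in place of code of your own. Each camera call takes 0.05 s, during which the arm holds its last target. There are 200 camera calls.

TASK

Set the guide roller of the feed track: take the steel gauge by its blue handle from its black rest and lay it flat in the lane, nose towards the end stop and just past the roller but well short of the stop, then turn the red bar of the eccentric bolt until the roller leaves the gauge about 1.5 mm of play against the fence (it must slide freely, with no more than 3 mm of play). Check it by sliding the gauge along the lane up to the end stop and drawing it straight back out through the gap until the nose is clear of the roller, then lay it back in its rest and leave the bolt as set. Do not disturb the other things on the bench.

Things in the scene. Friction and masses are not known exactly. Their poses are not given: they have to be found in the camera images.
- track: Grey feed-track base plate, fixed to the bench, 217 x 122 x 8 mm, lane floor (its top) 8 mm above the bench. Origin on the bench, under the axis of the eccentric bolt. Its x axis is the feed direction (entry at -x, end stop at +x), its y axis points from the bolt to the fence, z up. The plate spans x -130 to +87 mm, y -45 to +77 mm. The lane runs along x between roller and fence and is open at the entry end.
- fence: Straight aluminium fence rail on the track, 180 x 13 mm, 15 mm high, fixed; its distance from the bolt differs from run to run (49 to 53 mm). Origin on its lane-side face at the lane floor; axes parallel to the track's: the lane lies on its -y side. Gap between roller and fence = -(y of roller_center in this frame) - 20 mm.
- stop_face (a point): Point on the lane-side face of the dark end stop block, at the lane floor: 70 mm from the bolt axis along the track's +x. The stop is 14 mm high.
- cam_bolt (a joint): Turn of the eccentric bolt about its upright axis (rad, grows counter-clockwise seen from above; range 0 to 2.9). It is stiff (0.10 N m friction) and stays where it is left. At 0 the roller is farthest from the fence; turning up closes the gap: roller centre in the track frame = (10 sin q, -10 cos q) mm, so gap = (fence distance from the bolt axis) - 20 + 10 cos q mm. Starts at 0.2 to 0.6, about 37 to 43 mm gap; a right setting lies between about 1.2 and 1.9.
- bolt_grip (a point): Grip point of the red bar on the bolt, on the bolt axis, 56 mm above the bench. The bar is 42 mm long, 12 mm thick, stands 41 to 68 mm above the bench, centred on the axis. At joint value q it lies along (cos(q - 0.4), sin(q - 0.4)) in the track frame: at the start within 0.2 rad of the lane's direction, clear of the lane; it turns above the gauge's blade.
- roller_center (a point): Centre of the white guide roller, 40 mm in diameter, 18 mm tall (9 to 27 mm above the bench), spinning freely on the eccentric bolt 10 mm off the bolt axis.
- gauge: Setting gauge, loose, 0.15 to 0.3 kg: steel blade 140 mm long, 30 mm wide, 20 mm high, with an upright blue plastic handle fin on its rear end. Origin in the middle of the underside; x points along the blade to the nose, z up. The last 12 mm at the nose are narrowed to 24 mm.
- gauge_nose (a point): Tip of the gauge's nose, at the underside: 70 mm ahead of the gauge's origin along its x.
- gauge_handle (a point): Grip point of the gauge's blue fin, 48 mm behind the gauge's origin, 45 mm above its underside. The fin is 44 mm long (along the gauge's x), 12 mm thick (along its y) and stands from 20 to 64 mm above the gauge's underside.
- gauge_rest: Black plastic rest, fixed to the bench, 156 x 66 mm, floor 6 mm above the bench. Four lips, 30 mm long and up to 21.5 mm above the bench, stand either side of a channel 37 mm wide along its x. Origin on the bench under its centre; the gauge starts in the channel, origins about together, x axes the same way.
- transformer: Bystander: open mains transformer, 53 x 78 x 68 mm, on the green mat at the back left. Origin at the centre of its underside.
- milky_jar: Bystander: milky plastic jar with lid, 61 mm across, 54 mm tall. Origin at the centre of its underside.
- ipa_bottle: Bystander: small white bottle with red cap and thin spout, 40 mm across, 115 mm tall. Origin at the centre of its underside.
- parts_case: Bystander: blue compartment case with clear lid, 74 x 130 x 25 mm. Origin at the centre of its underside.
- screwdriver: Bystander: black-handled screwdriver, 140 mm long, lying on the green mat. Origin at the centre of its underside.
There are look-alikes about, which are no part of the job. What is shaped like the gauge but turquoise is not meant.

How it is judged:
By the outcome, as a careful person would: the job done as asked, in the order asked, and still so for the second after the job is handed in, with the robot touching nothing.
It also fails if it takes over 67 s, if anything falls off the work surface, if the arm or the gripper's body presses on something with over 40 N, if the wrist force passes 120 N, or if a joint passes its speed limit or range.

## Working session

There is one attempt and no reset: what is moved stays moved. The work goes in short steps, Python scripts to look and compute and a tool call to move; the robot and the scene stay as the last step left them, time stands still between calls to the robot, and variables do not carry over. Pictures are saved under pics/ and viewed, at most 13 in all, crops included, and the job is handed in when it is done.

Besides the shell and the picture viewer there is one more tool, called after "Request:" by a JSON object that holds its "method" and its "body", one argument or row to a line. servo_tool: Moves the arm, as the interface text tells. Its arguments: {"type":"object","properties":{"moves":{"type":"array"},"grip":{"type":"number"},"squeeze":{"type":"number"}},"required":["moves"]}

```bash
mkdir -p pics
cat > h.py <<'E'
import numpy as np, cv2
from rig import telemetry, viewer, order, look_for, cut_out, spot_point, bot
R=lambda v: cv2.Rodrigues(np.array(v,float))[0]
def cam(name):
    o=telemetry.get_obs(); p=viewer.capture(name)
    if name=="wrist":
        T=np.eye(4);T[:3,:3]=R(o["tcp_rot"]);T[:3,3]=o["tcp_pos"];p["c2w"]=T@np.array(p["hand_eye"])
    else:
        W=np.eye(4);W[:3,:3]=R(p["rvec"]);W[:3,3]=np.ravel(p["tvec"]);p["c2w"]=np.linalg.inv(W)
    return p
def ray(p,u,v): return p["c2w"][:3,:3]@np.array([(u-p["cx"])/p["fx"],(v-p["cy"])/p["fy"],1.]),p["c2w"][:3,3]
def onz(p,uv,z):
    d,c=ray(p,*uv); return c+d*(z-c[2])/d[2]
def cloud(p,mask=None):
    d=p["depth"]; m=d>0
    if mask is not None: m&=mask
    v,u=np.nonzero(m); z=d[m]
    P=np.stack([(u-p["cx"])/p["fx"]*z,(v-p["cy"])/p["fy"]*z,z],1)
    return P@p["c2w"][:3,:3].T+p["c2w"][:3,3], np.stack([u,v],1)
def proj(p,X):
    X=np.atleast_2d(X); W=np.linalg.inv(p["c2w"]); c=X@W[:3,:3].T+W[:3,3]
    return np.stack([c[:,0]/c[:,2]*p["fx"]+p["cx"],c[:,1]/c[:,2]*p["fy"]+p["cy"]],1)
def save(n,im): cv2.imwrite("pics/"+n,cv2.cvtColor(im,cv2.COLOR_RGB2BGR))
E
python3 - <<'E'
from h import *
np.set_printoptions(precision=4,suppress=True)
o=telemetry.get_obs();print({k:np.round(v,3) for k,v in o.items()},bot.grip_depth)
for n in("top","scene"):
    p=cam(n);save(n+"0.png",p["image"]);print(n,p["c2w"],p["fx"])
    for t,z in dict(gauge=.006,gauge_nose=.006,gauge_handle=.051,gauge_rest=0,track=0,fence=.008,stop_face=.008,bolt_grip=.056,roller_center=.018).items():
        for r in spot_point(p,t)[:2]: print(t,round(r["score"],2),np.round(r["location"],1),onz(p,r["location"],z))
E
```

```text
{'time': np.float64(0.0), 'joints': array([ 1.234,  0.239, -0.014,  1.319, -0.   ,  1.571]), 'qvel': array([ 0.   , -0.   , -0.001,  0.001, -0.001, -0.   ]), 'tau': array([  0.   , -53.878,  34.644,   0.018,  -0.   ,   0.   ]), 'tcp_pos': array([0.173, 0.495, 0.231]), 'tcp_rot': array([-0.527, -3.097,  0.002]), 'wrist_force': array([ 0.327,  0.121, -0.166]), 'torque': array([-0.044,  0.033,  0.041]), 'grip_force': np.float64(0.0), 'opening': np.float64(0.085)} 0.0187
top [[-0.0282 -0.9946  0.1     0.4137]
 [-0.9996  0.0276 -0.0078  0.0817]
 [ 0.005  -0.1001 -0.995   1.0688]
 [ 0.      0.      0.      1.    ]] 388.95254663560064
gauge 0.98 [344.1 180.7] [ 0.6187 -0.117   0.006 ]
gauge 0.61 [302.3 248.6] [0.4342 0.0055 0.006 ]
gauge_nose 0.88 [368.2 180. ] [ 0.6188 -0.1841  0.006 ]
gauge_nose 0.88 [281.  259.4] [0.4066 0.0644 0.006 ]
gauge_handle 0.58 [326.1 177.2] [ 0.6208 -0.0612  0.051 ]
gauge_handle 0.58 [314.6 241. ] [ 0.4522 -0.0241  0.051 ]
gauge_rest 0.61 [344.  177.2] [ 0.6298 -0.1183  0.    ]
gauge_rest 0.45 [369.3 250.3] [ 0.4245 -0.1785  0.    ]
track 0.85 [227.6 243.4] [0.
[... 376 characters left out ...]
 0.018 ]
scene [[-0.7252 -0.3806  0.5738 -0.2349]
 [-0.6885  0.3875 -0.6131  0.9212]
 [ 0.011  -0.8396 -0.5431  0.7928]
 [ 0.      0.      0.      1.    ]] 477.8658067446241
gauge 0.7 [322.4 193.2] [ 0.6176 -0.1195  0.006 ]
gauge 0.64 [341.1 234.3] [0.4285 0.0185 0.006 ]
gauge_nose 0.66 [335.9 246.5] [0.4022 0.0737 0.006 ]
gauge_nose 0.53 [331.8 181.3] [ 0.6469 -0.2024  0.006 ]
gauge_handle 0.68 [348.6 211.5] [ 0.4467 -0.034   0.051 ]
gauge_handle 0.63 [312.8 186.1] [ 0.6191 -0.0722  0.051 ]
gauge_rest 0.75 [320.8 193.5] [ 0.6265 -0.1223  0.    ]
track 0.56 [293.2 261.1] [0.4471 0.1965 0.    ]
fence 0.52 [318.3 258.7] [0.3997 0.1501 0.008 ]
stop_face 0.74 [320.  262.4] [0.3863 0.1587 0.008 ]
```

View pics/top0.png

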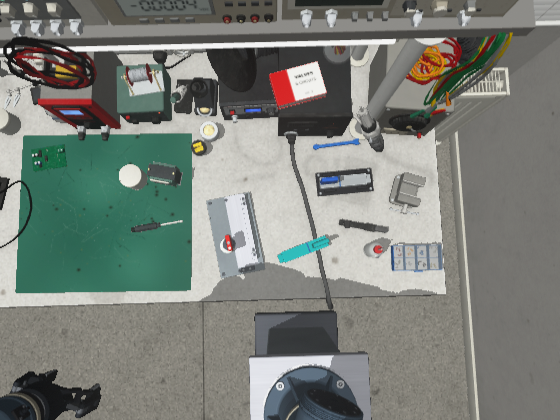

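View pics/scene0.png

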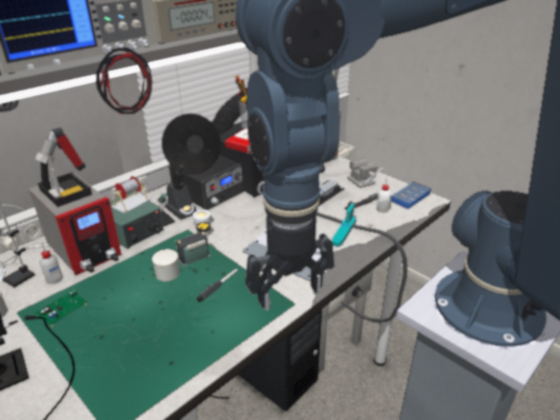

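The gauge candidates in the top picture are the one at (344,181), blue-handled in a black rest, and the turquoise look-alike at (305,249), lying loose. The first fits the description. The track is at (235,235), with its stop at the near end around (247,266). I'll confirm the gauge in one crop.

Run:
```python
from h import *
np.set_printoptions(precision=4,suppress=True)
p=cam("top"); save("crop.png",cv2.resize(p["image"][145:285,195:385],None,fx=4,fy=4,interpolation=cv2.INTER_CUBIC))
o=telemetry.get_obs();print(R(o["tcp_rot"]))
w=viewer.capture("wrist");print(np.array(w["hand_eye"]),w["fx"])
Rt=R(o["tcp_rot"]);
for X in([.47,.2,.33],[.62,-.1,.33]): print(Rt.T@(np.array(X)-o["tcp_pos"])*1000)
P,uv=cloud(p);P=P.reshape(-1,3)
for n in("transformer","ipa_bottle","milky_jar","parts_case","screwdriver"):
    r=spot_point(p,n); 
    if r: print(n,r[0]["score"],onz(p,r[0]["location"],0))
# tall stuff near work region
m=(P[:,2]>.12)&(P[:,0]>.2)&(P[:,0]<.8)&(abs(P[:,1])<.45);Q=P[m]
for x in np.arange(.2,.8,.1): 
    q=Q[(Q[:,0]>=x)&(Q[:,0]<x+.1)]
    if len(q): print(round(x,2),q.min(0),q.max(0),len(q))
```

```text
[[-0.9438  0.3305 -0.    ]
 [ 0.3305  0.9438 -0.0001]
 [-0.     -0.0001 -1.    ]]
[[-0.0007 -0.954  -0.2999  0.0761]
 [ 1.     -0.0004 -0.001   0.0011]
 [ 0.0009 -0.2999  0.954  -0.1424]
 [ 0.      0.      0.      1.    ]] 345.6570512604668
[-377.5046 -180.8921  -98.6939]
[-618.2134 -414.4713  -98.6678]
transformer 0.71 [ 0.643   0.3775 -0.    ]
ipa_bottle 0.55 [ 0.43   -0.1765  0.    ]
milky_jar 0.58 [0.6434 0.4534 0.    ]
parts_case 0.77 [ 0.4033 -0.308   0.    ]
screwdriver 0.73 [0.5089 0.3945 0.    ]
0.2 [0.2026 0.4495 0.4688] [0.204  0.4495 0.4689] 2
0.7 [ 0.7085 -0.3462  0.12  ] [0.8    0.45   0.5901] 33422
```

View pics/crop.png

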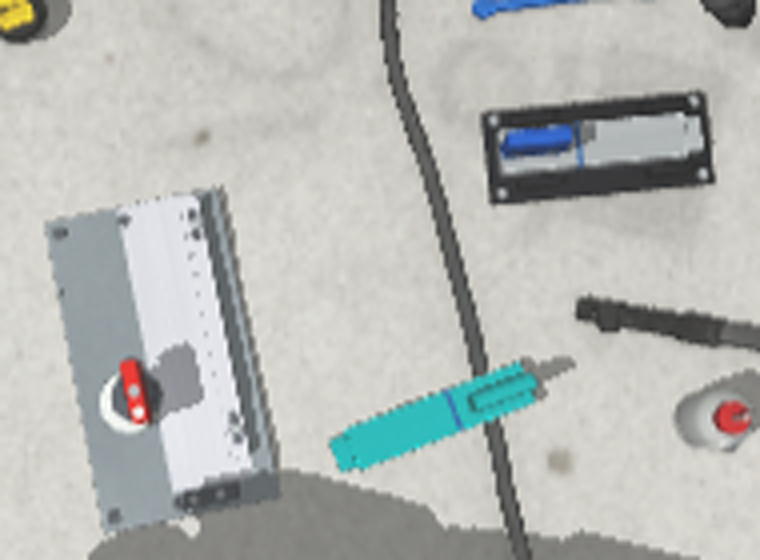

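Confirmed: the gauge is the blue-finned steel one in the black rest, nose to the right, in the crop at (500-700,140). The turquoise one at (440,415) is the look-alike. Now I'll look at the track from near.

Request:
{"method": "servo_tool", "body": {
  "moves": [
    [[-30,-15,-10],[0,0,-4]],
    [[-65,-31,-20],[0,0,-8]],
    [[-100,-48,-30],[0,0,-12]],
    [[-135,-65,-40],[0,0,-16]],
    [[-170,-81,-50],[0,0,-20]],
    [[-205,-98,-60],[0,0,-24]],
    [[-240,-115,-70],[0,0,-28]],
    [[-275,-132,-80],[0,0,-30]],
    [[-310,-148,-90],[0,0,-30]],
    [[-345,-165,-95],[0,0,-30]],
    [[-370,-177,-99],[0,0,-30]],
    [[-378,-181,-99],[0,0,-30]],
    [[-378,-181,-99],[0,0,-30]]
  ]
}}

```text
time: 2.43
tcp_pos: [0.4718, 0.1983, 0.33]
tcp_rot: [0.288, -3.128, 0.0]
wrist_force: [-0.4, 0.1, -0.3]
opening: 0.0858
grip_force: 0.0
```

```bash
cat > tr.py <<'E'
from h import *
np.set_printoptions(precision=4,suppress=True)
E
python3 - <<'E'
from tr import *
o=telemetry.get_obs();print(o["time"],o["tcp_pos"],o["joints"])
p=cam("wrist");save("w1.png",p["image"])
for t,z in dict(track=0,fence=.008,stop_face=.008,bolt_grip=.056,roller_center=.018).items():
    for r in spot_point(p,t)[:2]: print(t,round(r["score"],2),np.round(r["location"],1),onz(p,r["location"],z))
for t in("track","bolt_grip","fence","roller_center"):
    for r in cut_out(p,t)[:1]:
        P,uv=cloud(p,r["pixels"]); print(t,r["score"],r["rect"],P.mean(0),np.percentile(P[:,2],[5,50,95]))
        Q=P[P[:,2]>np.percentile(P[:,2],60)] if t!="track" else P
        print(cv2.minAreaRect((Q[:,:2]*1000).astype(np.float32)))
print(p["c2w"])
np.savez("w1.npz",**{k:v for k,v in p.items() if k!="shot"})
E
```

```text
2.4333 [0.4718 0.1983 0.33  ] [ 0.398   0.2028  0.1899  1.558  -0.0002  0.2144]
track 0.64 [282.6 151.2] [0.4561 0.2022 0.    ]
fence 0.61 [245.1 151.7] [0.4649 0.1528 0.008 ]
stop_face 0.79 [257.3  93.2] [0.3891 0.1567 0.008 ]
bolt_grip 0.66 [282.6 152. ] [0.4501 0.2003 0.056 ]
roller_center 0.67 [294.8 148.4] [0.4475 0.2165 0.018 ]
track 0.92 [224.6, 79.2, 92.8, 163.0] [0.4675 0.192  0.0109] [0.0064 0.008  0.0302]
((480.5666198730469, 188.85548400878906), (220.64894104003906, 124.00732421875), 10.083051681518555)
bolt_grip 0.79 [270.9, 133.3, 34.6, 42.8] [0.4493 0.2074 0.0454] [0.0257 0.0329 0.0685]
((454.1900329589844, 201.43289184570312), (40.89948272705078, 11.891074180603027), 10.995308876037598)
fence 0.93 [233.8, 107.0, 13.4, 140.2] [0.4935 0.1515 0.0223] [0.019  0.0226 0.0247]
((498.65771484375, 151.96084594726562), (178.09402465820312, 12.465044975280762), 10.086823463439941)
roller_center 0.72 [343.1, 277.5, 39.1, 56.4] [0.6356 0.3501 0.0464] [0.0067 0.0558 0.0647]
((561.4708251953125, 311.216064453125), (242.39749145507812, 42.43761444091797), 27.344043731689453)
[[-0.1819  0.9381  0.2946  0.3973]
 [ 0.9833  0.1738  0.0536  0.1851]
 [-0.0009  0.2995 -0.9541  0.4724]
 [ 0.      0.      0.      1.    ]]
```

View pics/w1.png

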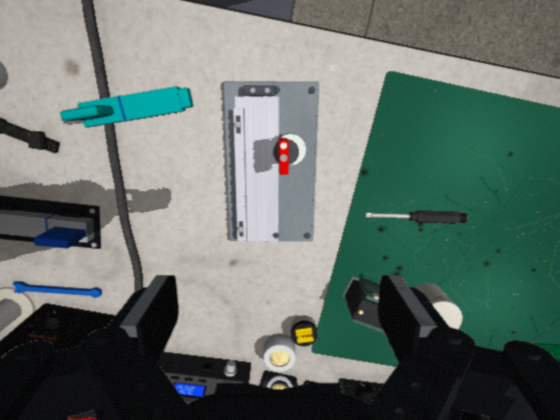

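The picture shows the track at (270,160), with the bar at (283,152), the fence at (240,175) and the stop at (258,90). The real gauge is at the left edge around (55,235). Going over its handle now.

Request:
{"method": "servo_tool", "body": {
  "moves": [
    [[-8,-22,6],[0,0,-7]],
    [[-16,-46,15],[0,0,-14]],
    [[-24,-72,27],[0,0,-21]],
    [[-33,-98,40],[0,0,-28]],
    [[-42,-124,52],[0,0,-35]],
    [[-51,-150,65],[0,0,-42]],
    [[-60,-177,78],[0,0,-49]],
    [[-69,-204,92],[0,0,-56]],
    [[-78,-231,105],[0,0,-63]],
    [[-87,-258,118],[0,0,-70]],
    [[-95,-280,127],[0,0,-77]],
    [[-97,-287,130],[0,0,-82]],
    [[-97,-287,130],[0,0,-82]]
  ]
}}

```text
time: 4.02
tcp_pos: [0.6192, -0.0659, 0.1986]
tcp_rot: [2.274, -2.165, -0.002]
wrist_force: [-0.1, 0.5, 1.1]
opening: 0.0855
grip_force: 0.0
```

```bash
cat > g.py <<'E'
from tr import *
o=telemetry.get_obs();print(o["time"],o["tcp_pos"],o["joints"])
Rt=R(o["tcp_rot"]);print("tool y yaw",np.degrees(np.arctan2(Rt[1,1],Rt[0,1])), "z",Rt[:,2])
p=cam("wrist");save("w2.png",p["image"])
for t,z in dict(gauge=.006,gauge_nose=.006,gauge_handle=.051,gauge_rest=0).items():
    for r in spot_point(p,t)[:2]: print(t,round(r["score"],2),np.round(r["location"],1),onz(p,r["location"],z))
hsv=cv2.cvtColor(p["image"],cv2.COLOR_RGB2HSV)
b=(hsv[...,0]>105)&(hsv[...,0]<130)&(hsv[...,1]>130)
P,uv=cloud(p,b)
for lo,hi in((.066,.074),(.03,.066)):
    Q=P[(P[:,2]>lo)&(P[:,2]<hi)&(abs(P[:,0]-.62)<.06)]
    print(len(Q), cv2.minAreaRect((Q[:,:2]*1000).astype(np.float32)) if len(Q) else 0)
P,uv=cloud(p); Q=P[(P[:,2]>.0235)&(P[:,2]<.029)&(abs(P[:,0]-.62)<.04)&(P[:,1]<-.03)&(P[:,1]>-.21)]
print(len(Q),cv2.minAreaRect((Q[:,:2]*1000).astype(np.float32)),Q.mean(0))
E
python3 g.py
```

```text
4.0167 [ 0.6192 -0.0659  0.1986] [-0.1058  0.4202  0.171   1.3237 -0.0004 -1.7257]
tool y yaw -177.1852413700225 z [-0.0022 -0.0002 -1.    ]
gauge 0.9 [446.4 259.1] [0.4368 0.0065 0.006 ]
gauge 0.89 [283.8 136.1] [ 0.6162 -0.113   0.006 ]
gauge_nose 0.92 [282.3  55. ] [ 0.6213 -0.1835  0.006 ]
gauge_nose 0.6 [454.7 314.8] [0.4142 0.0739 0.006 ]
gauge_handle 0.91 [462.7 232.1] [ 0.4525 -0.0404  0.051 ]
gauge_handle 0.9 [284.9 192.8] [ 0.6137 -0.069   0.051 ]
662 ((613.6213989257812, -66.8857421875), (11.22298526763916, 43.18838119506836), 5.145219802856445)
84 ((610.1529541015625, -76.39700317382812), (9.456947326660156, 28.23259735107422), 27.689353942871094)
4453 ((617.1987915039062, -114.13604736328125), (30.118389129638672, 139.4463653564453), 3.9949324131011963) [ 0.6182 -0.1243  0.0256]
```

View pics/w2.png

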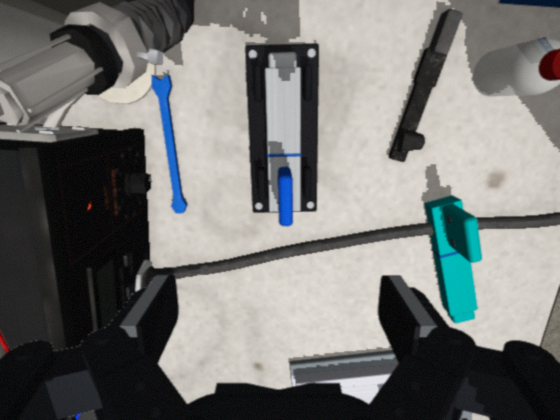

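The gauge lies at (283,130) with its blue fin at (286,195), nose up in the image, well clear on both sides. Descending and gripping.

Request:
{"method": "servo_tool", "body": {
  "moves": [
    [[0.6,5.5,15],[0,0,-1.2]],
    [[0.6,5.5,45],[0,0,-1.2]],
    [[0.6,5.5,75],[0,0,-1.2]],
    [[0.6,5.5,105],[0,0,-1.2]],
    [[0.6,5.5,130],[0,0,-1.2]],
    [[0.6,5.5,150],[0,0,-1.2]],
    [[0.6,5.5,162],[0,0,-1.2]],
    [[0.6,5.5,166],[0,0,-1.2]],
    [[0.6,5.5,166],[0,0,-1.2]]
  ],
  "grip": 0.2
}}

```text
time: 5.02
tcp_pos: [0.613, -0.0644, 0.034]
tcp_rot: [2.295, -2.144, -0.001]
wrist_force: [-0.3, 0.1, -0.2]
opening: 0.0341
grip_force: 0.0
```

Request:
{"method": "servo_tool", "body": {
  "moves": [
    [[0,0,0],[0,0,0]],
    [[0,0,0],[0,0,0]],
    [[0,0,0],[0,0,0]],
    [[0,0,0],[0,0,0]],
    [[0,0,0],[0,0,0]],
    [[0,0,0],[0,0,0]]
  ],
  "grip": 1,
  "squeeze": 60
}}

```text
time: 5.52
tcp_pos: [0.6144, -0.065, 0.0357]
tcp_rot: [-2.295, 2.143, -0.002]
wrist_force: [-1.5, 1.4, 6.6]
opening: 0.0113
grip_force: 59.7
```

Request:
{"method": "servo_tool", "body": {
  "moves": [
    [[0,0,-8],[0,0,0]],
    [[0,0,-30],[0,0,0]],
    [[0,0,-60],[0,0,0]],
    [[0,0,-90],[0,0,0]],
    [[-12,3,-95],[0,0,6]],
    [[-34,7,-95],[0,0,13]],
    [[-57,12,-95],[0,0,20]],
    [[-80,17,-95],[0,0,27]],
    [[-103,22,-95],[0,0,34]],
    [[-126,27,-95],[0,0,41]],
    [[-149,32,-95],[0,0,48]],
    [[-172,37,-95],[0,0,55]],
    [[-195,42,-95],[0,0,62]],
    [[-216,47,-95],[0,0,69]],
    [[-236,52,-95],[0,0,76]],
    [[-248,54,-95],[0,0,81]],
    [[-252,55.3,-95],[0,0,84]],
    [[-252,55.3,-95],[0,0,84]],
    [[-252,55.3,-95],[0,0,84]]
  ]
}}

```text
time: 7.1
tcp_pos: [0.5412, 0.1825, 0.1297]
tcp_rot: [-0.275, 3.129, -0.001]
wrist_force: [0.2, -0.3, -2.8]
opening: 0.0112
grip_force: 58.7
```

```bash
cat > t.py <<'E'
from tr import *
o=telemetry.get_obs();T=o["tcp_pos"];print(o["time"],T,o["wrist_force"],o["torque"],o["opening"],"j6",o["joints"][5])
Rt=R(o["tcp_rot"]);print("tool y yaw",np.degrees(np.arctan2(Rt[1,1],Rt[0,1])),"z",Rt[:,2])
B=np.array([.455,.2012]);a=np.radians(190.08);tx=np.array([np.cos(a),np.sin(a)]);ty=np.array([-tx[1],tx[0]])
totr=lambda X:np.stack([(np.atleast_2d(X)[:,:2]-B)@tx,(np.atleast_2d(X)[:,:2]-B)@ty],1)*1000
print("tcp in track",totr(T))
p=cam("wrist");save("w3.png",p["image"])
P,uv=cloud(p)
def rect(Q,n):
    if len(Q)>20: print(n,len(Q),cv2.minAreaRect(totr(Q).astype(np.float32)),Q[:,2].mean())
t=totr(P)
E
cat > v3.py <<'E'
from t import *
for tgt in("fence","bolt_grip","gauge","track"):
    for r in cut_out(p,tgt)[:1]:
        Q,_=cloud(p,r["pixels"]); 
        if tgt=="gauge": Q=Q[(Q[:,2]>T[2]-.012)&(Q[:,2]<T[2]+.006)]
        if tgt=="bolt_grip": Q=Q[Q[:,2]>.06]
        if tgt=="fence": Q=Q[(Q[:,2]>.019)&(Q[:,2]<.027)]
        rect(Q,tgt)
for n in("gauge_nose","bolt_grip","roller_center","stop_face"):
    for r in spot_point(p,n)[:1]: print(n,r["score"],totr(onz(p,r["location"],dict(gauge_nose=T[2]-.03,bolt_grip=.056,roller_center=.018,stop_face=.008)[n])))
E
python3 v3.py
```

```text
7.1 [0.5412 0.1825 0.1297] [ 0.2342 -0.3161 -2.7585] [-0.004  -0.1003 -0.024 ] 0.01124433725743066 j6 0.1502747371842848
tool y yaw 100.04021849030953 z [ 0.0003 -0.0003 -1.    ]
tcp in track [[-81.6075  33.4582]]
fence 1999 ((-35.01362609863281, 57.63478088378906), (10.710408210754395, 179.5403289794922), 89.67200469970703) 0.022840478290529966
bolt_grip 1691 ((0.026767730712890625, 5.500494956970215), (41.343658447265625, 24.514583587646484), 1.2172893285751343) 0.06719193093068201
track 22644 ((-36.27770233154297, 15.151779174804688), (194.82742309570312, 126.38261413574219), 0.014863437041640282) 0.01443871815820381
gauge_nose 0.67 [[37.5413 31.8447]]
bolt_grip 0.66 [[0.6789 0.668 ]]
```

View pics/w3.png

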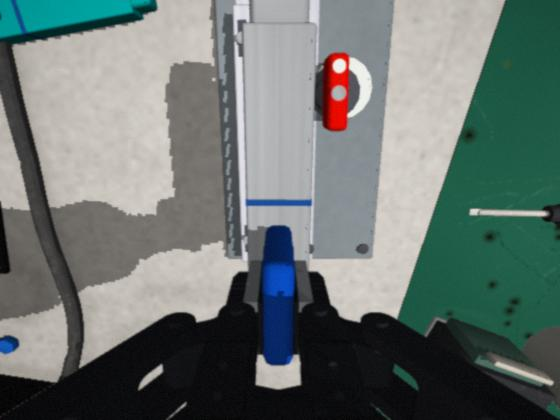

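```bash
cat > v4.py <<'E'
from t import *
m=(P[:,2]>.114)&(P[:,2]<.125)&(t[:,0]>-58)&(t[:,0]<60)&(t[:,1]>0)&(t[:,1]<60)
rect(P[m],"blade")
m2=m&(t[:,0]<22);print("edges y",np.percentile(t[m2,1],[.5,99.5]),"nose x",np.percentile(t[m,0],99.8),"z",np.median(P[m,2]))
red=(p["image"][...,0]>150)&(p["image"][...,1]<60)
rect(cloud(p,red)[0][lambda:0] if 0 else (lambda Q:Q[Q[:,2]>.0655])(cloud(p,red)[0]),"bar")
w=(P[:,2]>.0255)&(P[:,2]<.030)&(abs(t[:,0])<40)&(abs(t[:,1]+5)<30); rect(P[w],"roller")
E
python3 v4.py
```

```text
7.55 [0.5413 0.1822 0.1293] [-0.1041 -0.4602 -2.6372] [ 0.0277 -0.073   0.0531] 0.011366638631391134 j6 0.1520972222361936
tool y yaw 99.89213737298678 z [-0.0001 -0.0001 -1.    ]
tcp in track [[-81.6865  33.7946]]
blade 15173 ((-12.407543182373047, 32.77092742919922), (30.36849021911621, 91.29051208496094), 89.5575942993164) 0.11907255826927368
edges y [18.0231 47.6672] nose x 32.749989421523466 z 0.11910912671202162
bar 965 ((0.24107742309570312, -0.9858236312866211), (40.38566970825195, 10.851088523864746), 0.5376119613647461) 0.0674733696682731
roller 683 ((3.972158432006836, -11.055353164672852), (37.082679748535156, 36.5570068359375), 7.18435001373291) 0.026824993599123426
```

Request:
{"method": "servo_tool", "body": {
  "moves": [
    [[0,0,15],[0,0,-0.4]],
    [[0,0,40],[0,0,-0.4]],
    [[0,0,62],[0,0,-0.4]],
    [[0,0,78],[0,0,-0.4]],
    [[0,0,85],[0,0,-0.4]],
    [[0,0,88],[0,0,-0.4]],
    [[0,0,89.5],[0,0,-0.4]],
    [[0,0,90],[0,0,-0.4]],
    [[0,0,90],[0,0,-0.4]]
  ]
}}

```text
time: 8.35
tcp_pos: [0.5419, 0.1827, 0.0402]
tcp_rot: [-0.282, 3.127, 0.0]
wrist_force: [0.8, 0.7, -1.7]
opening: 0.0114
grip_force: 58.7
```

```bash
python3 t.py
```

```text
8.35 [0.5419 0.1827 0.0402] [ 0.8242  0.6861 -1.7247] [ 0.0744 -0.0688  0.0481] 0.011433047450090363 j6 0.145440831351391
tool y yaw 100.30202962285746 z [ 0.0014  0.0004 -1.    ]
tcp in track [[-82.3433  33.4121]]
```

Request:
{"method": "servo_tool", "body": {
  "moves": [
    [[0,0,0.7],[0,0,0]],
    [[0,0,1.4],[0,0,0]],
    [[0,0,1.4],[0,0,0]]
  ]
}}

```text
time: 8.65
tcp_pos: [0.5413, 0.1825, 0.0381]
tcp_rot: [-0.282, 3.129, -0.0]
wrist_force: [0.1, -0.6, -2.1]
opening: 0.0113
grip_force: 58.7
```

Request:
{"method": "servo_tool", "body": {
  "moves": [
    [[0,-0.7,0],[0,0,0]],
    [[0,-1.4,0],[0,0,0]],
    [[0,-1.4,0],[0,0,0]]
  ]
}}

```text
time: 8.9
tcp_pos: [0.5415, 0.1812, 0.038]
tcp_rot: [0.282, -3.129, -0.001]
wrist_force: [-0.7, 0.9, -1.3]
opening: 0.0113
grip_force: 58.9
```

Request:
{"method": "servo_tool", "body": {
  "moves": [
    [[0,0,0.6],[0,0,0]],
    [[0,0,1.2],[0,0,0]],
    [[0,0,1.2],[0,0,0]]
  ]
}}

```text
time: 9.15
tcp_pos: [0.5416, 0.1813, 0.0377]
tcp_rot: [-0.282, 3.128, 0.001]
wrist_force: [-4.0, -0.0, 9.0]
opening: 0.0112
grip_force: 60.5
```

Request:
{"method": "servo_tool", "body": {
  "moves": [
    [[0,-0.5,0],[0,0,0]],
    [[0,-1,0],[0,0,0]],
    [[0,-1,0],[0,0,0]]
  ]
}}

```text
time: 9.4
tcp_pos: [0.5417, 0.1812, 0.0377]
tcp_rot: [-0.283, 3.128, 0.004]
wrist_force: [-4.3, 5.3, 8.7]
opening: 0.0113
grip_force: 60.5
```

Request:
{"method": "servo_tool", "body": {
  "moves": [
    [[0,0,-0.8],[0,0,0]],
    [[0,0,-0.8],[0,0,0]],
    [[0,0,-0.8],[0,0,0]]
  ]
}}

```text
time: 9.65
tcp_pos: [0.5416, 0.1811, 0.0379]
tcp_rot: [-0.283, 3.129, 0.003]
wrist_force: [-1.2, 5.5, 1.4]
opening: 0.011
grip_force: 59.5
```

Request:
{"method": "servo_tool", "body": {
  "moves": [
    [[0,-0.6,0],[0,0,0]],
    [[0,-0.6,0],[0,0,0]],
    [[0,-0.6,0],[0,0,0]]
  ]
}}

```text
time: 9.9
tcp_pos: [0.5416, 0.1811, 0.0379]
tcp_rot: [-0.284, 3.129, 0.005]
wrist_force: [-1.9, 7.7, 1.7]
opening: 0.0113
grip_force: 59.4
```

Request:
{"method": "servo_tool", "body": {
  "moves": [
    [[0,2.2,0],[0,0,0]],
    [[0,2.2,0],[0,0,0]],
    [[0,2.2,0],[0,0,0]]
  ]
}}

```text
time: 10.15
tcp_pos: [0.5415, 0.1819, 0.0378]
tcp_rot: [-0.282, 3.128, 0.0]
wrist_force: [-1.9, 2.2, 2.8]
opening: 0.0114
grip_force: 59.6
```

Request:
{"method": "servo_tool", "body": {
  "moves": [
    [[0,0,0],[0,0,0]],
    [[0,0,0],[0,0,0]],
    [[0,0,0],[0,0,0]],
    [[0,0,-5],[0,0,0]],
    [[0,0,-25],[0,0,0]],
    [[0,0,-50],[0,0,0]],
    [[0,0,-75],[0,0,0]],
    [[0,0,-80],[0,0,0]],
    [[0,0,-80],[0,0,0]]
  ],
  "grip": 0.2
}}

```text
time: 10.9
tcp_pos: [0.5427, 0.182, 0.1197]
tcp_rot: [-0.281, 3.125, 0.001]
wrist_force: [0.1, 0.5, 0.1]
opening: 0.0342
grip_force: 0.0
```

```bash
cat > v5.py <<'E'
from t import *
m=(P[:,2]>.0265)&(P[:,2]<.031)&(t[:,0]>-58)&(t[:,0]<60)&(t[:,1]>17)&(t[:,1]<60)
rect(P[m],"blade");m2=m&(t[:,0]<22);print("edges y",np.percentile(t[m2,1],[.5,99.5]),"nose x",np.percentile(t[m,0],99.8))
red=(p["image"][...,0]>150)&(p["image"][...,1]<60)
Q=cloud(p,red)[0];rect(Q[Q[:,2]>.0655],"bar")
f=(P[:,2]>.0205)&(P[:,2]<.0255)&(t[:,0]>-120)&(t[:,0]<50)&(t[:,1]>49)&(t[:,1]<70);rect(P[f],"fence")
w=(P[:,2]>.0255)&(P[:,2]<.030)&(abs(t[:,0])<40)&(abs(t[:,1]+5)<27)&(t[:,1]<16.5); rect(P[w],"roller")
E
python3 v5.py
```

```text
10.9 [0.5427 0.182  0.1197] [0.097  0.4999 0.085 ] [ 0.0132 -0.0657  0.017 ] 0.03422038801332354 j6 0.14404950798522062
tool y yaw 100.29397922873271 z [ 0.0038  0.0011 -1.    ]
tcp in track [[-82.9906  34.2286]]
blade 6253 ((-9.264114379882812, 34.62702941894531), (99.70723724365234, 38.82984924316406), 6.8079023361206055) 0.027754275808949957
edges y [19.0446 48.6021] nose x 36.04497603831222
bar 1038 ((0.5423793792724609, -1.1483683586120605), (40.202308654785156, 10.554720878601074), 0.8707292675971985) 0.0674459388963445
fence 4674 ((-34.95246887207031, 55.89984130859375), (169.9108428955078, 13.10924243927002), 0.10112924128770828) 0.022753815946961107
roller 754 ((5.02964973449707, -8.63028335571289), (41.455055236816406, 36.6019401550293), 86.22694396972656) 0.026950044477506315
```

View pics/w3.png

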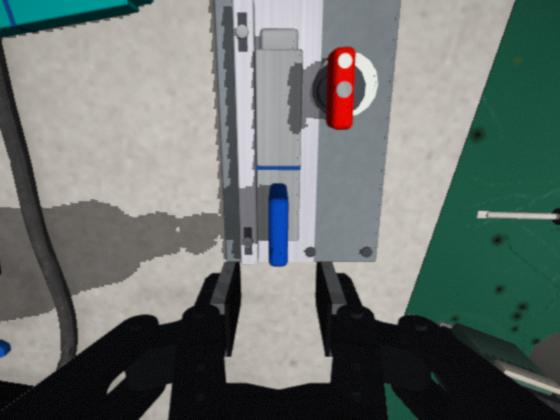

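The gauge lies flat at (279,150) in the image against the fence. Its nose is at about x = 36 mm in the track frame, past the roller and about 34 mm short of the stop. Next is the bar at (343,88).

Request:
{"method": "servo_tool", "body": {
  "moves": [
    [[15,7,0],[0,0,-0.6]],
    [[45,19,0],[0,0,-0.6]],
    [[72,31,0],[0,0,-0.6]],
    [[83.4,35.3,5],[0,0,-0.6]],
    [[83.4,35.3,25],[0,0,-0.6]],
    [[83.4,35.3,50],[0,0,-0.6]],
    [[83.4,35.3,72],[0,0,-0.6]],
    [[83.4,35.3,79.5],[0,0,-0.6]],
    [[83.4,35.3,79.5],[0,0,-0.6]]
  ]
}}

```text
time: 11.7
tcp_pos: [0.4509, 0.2006, 0.0355]
tcp_rot: [0.298, -3.122, 0.003]
wrist_force: [-0.5, -0.6, 0.0]
opening: 0.0344
grip_force: 0.0
```

Request:
{"method": "servo_tool", "body": {
  "moves": [
    [[0,0,0],[0,0,0]],
    [[0,0,0],[0,0,0]],
    [[0,0,0],[0,0,0]],
    [[0,0,0],[0,0,0]],
    [[0,0,0],[0,0,0]]
  ],
  "grip": 1,
  "squeeze": 60
}}

```text
time: 12.12
tcp_pos: [0.4529, 0.2012, 0.0383]
tcp_rot: [0.298, -3.127, 0.001]
wrist_force: [-1.3, -3.2, -3.7]
opening: 0.0179
grip_force: 59.0
```

Request:
{"method": "servo_tool", "body": {
  "moves": [
    [[0,0,0],[0,0,0]],
    [[0,0,0],[0,0,0]]
  ]
}}

```text
time: 12.28
tcp_pos: [0.4528, 0.2012, 0.0382]
tcp_rot: [0.298, -3.127, 0.001]
wrist_force: [-2.5, -4.8, -1.1]
opening: 0.0178
grip_force: 59.2
```

```bash
python3 v5.py
```

```text
12.2833 [0.4528 0.2012 0.0382] [-2.468  -4.7987 -1.0715] [-0.8487  0.5522 -0.0645] 0.017778488601760994 j6 0.2283503034286447
tool y yaw 100.89080451204028 z [-0.0001 -0.0006 -1.    ]
tcp in track [[ 2.1264 -0.3843]]
blade 5580 ((7.458810806274414, 35.143619537353516), (69.37300872802734, 38.401371002197266), 10.724796295166016) 0.027648466176751714
edges y [19.051  48.3539] nose x 37.10466392591373
bar 442 ((0.7012310028076172, -1.2095742225646973), (41.223148345947266, 10.33181095123291), 1.4043011665344238) 0.0671125752271282
fence 3629 ((-24.14763641357422, 56.15620803833008), (13.250700950622559, 148.3035125732422), 89.65642547607422) 0.022771762668414124
roller 1430 ((12.3392333984375, -10.868377685546875), (41.315406799316406, 23.461336135864258), 75.59622955322266) 0.02690289330288728
```

View pics/w3.png

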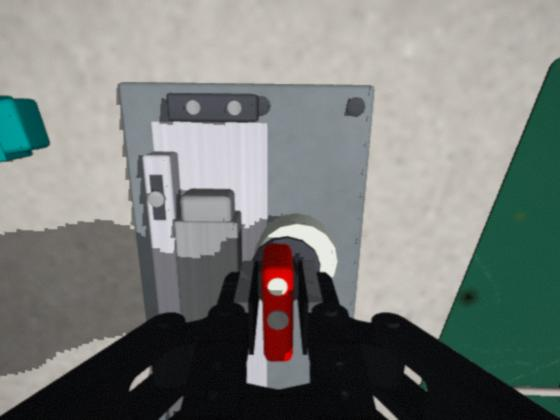

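The opening of 17.8 mm suggests the tips have closed on the hub under the bar. I'll open, rise 7 mm and grip the bar itself.

Request:
{"method": "servo_tool", "body": {
  "moves": [
    [[0,0,0],[0,0,0]],
    [[0,0,0],[0,0,0]],
    [[-1.2,0,-7],[0,0,0]],
    [[-1.2,0.5,-7],[0,0,0]]
  ],
  "grip": 0.5
}}

```text
time: 12.67
tcp_pos: [0.4558, 0.2034, 0.0466]
tcp_rot: [-0.298, 3.124, 0.003]
wrist_force: [0.9, 0.9, 1.0]
opening: 0.0212
grip_force: 0.0
```

Request:
{"method": "servo_tool", "body": {
  "moves": [
    [[0,0,0],[0,0,0]],
    [[0,0,0],[0,0,0]],
    [[0,0,0],[0,0,0]],
    [[0,0,0],[0,0,0]],
    [[0,0,0],[0,0,0]]
  ],
  "grip": 1,
  "squeeze": 80
}}

```text
time: 13.08
tcp_pos: [0.4562, 0.202, 0.0467]
tcp_rot: [-0.297, 3.123, -0.002]
wrist_force: [1.7, -8.8, 10.5]
opening: 0.0104
grip_force: 78.5
```

Request:
{"method": "servo_tool", "body": {
  "moves": [
    [[0,0,0],[0,0,-5]],
    [[0,0,0],[0,0,-11]],
    [[0,0,0],[0,0,-17]],
    [[0,0,0],[0,0,-23]],
    [[0,0,0],[0,0,-29]],
    [[0,0,0],[0,0,-35]],
    [[0,0,0],[0,0,-41]],
    [[0,0,0],[0,0,-46]],
    [[0,0,0],[0,0,-50]],
    [[0,0,0],[0,0,-50]]
  ]
}}

```text
time: 13.92
tcp_pos: [0.4551, 0.2034, 0.0466]
tcp_rot: [-1.597, 2.701, 0.001]
wrist_force: [-3.5, 0.1, 13.1]
opening: 0.0104
grip_force: 78.9
```

```bash
python3 v5.py
```

```text
13.9167 [0.4551 0.2034 0.0466] [-3.4638  0.0863 13.0821] [0.007  0.8915 0.0751] 0.010363770534281223 j6 -0.6483964392832269
tool y yaw 151.18786321115346 z [ 0.0024  0.0025 -1.    ]
tcp in track [[-0.4721 -2.1687]]
blade 9954 ((-9.063541412353516, 34.69684600830078), (100.49565887451172, 39.36610412597656), 7.0233154296875) 0.0276881121071574
edges y [19.0423 48.5727] nose x 36.354635516363636
bar 535 ((-7.663076400756836, -10.605609893798828), (15.19919490814209, 10.057068824768066), 50.48436737060547) 0.0675294634975551
fence 7960 ((-34.99232482910156, 55.81676483154297), (169.964599609375, 13.015719413757324), 0.09414324164390564) 0.022691021244240384
roller 1472 ((12.90030288696289, 0.2439136505126953), (30.46436309814453, 41.0323600769043), 36.06637191772461) 0.026884203663281318
```

Request:
{"method": "servo_tool", "body": {
  "moves": [
    [[0,0,0],[0,0,-5]],
    [[0,0,0],[0,0,-10]],
    [[0,0,0],[0,0,-10]]
  ]
}}

```text
time: 14.22
tcp_pos: [0.4547, 0.2035, 0.0466]
tcp_rot: [-1.828, 2.551, 0.002]
wrist_force: [-5.0, 0.5, 13.0]
opening: 0.0105
grip_force: 79.0
```

```bash
cat >> v5.py <<'E'
z=(P[:,2]>.0245)&(P[:,2]<.031)
for x0 in (4,8,12,16):
    s=z&(abs(t[:,0]-x0)<2)&(t[:,1]>0)&(t[:,1]<52); y=np.sort(t[s,1]); g=np.diff(y)
    if len(y)>5: i=g.argmax(); print(x0,"largest hole",y[i],y[i+1],"max",y[-1],len(y))
f=(P[:,2]>.0205)&(P[:,2]<.0245)&(t[:,1]>47)&(t[:,1]<70)
for x0 in(-40,-20,0,20): s=f&(abs(t[:,0]-x0)<8); print("fence face",x0,np.percentile(t[s,1],[1,99]) if s.sum() else 0)
E
python3 v5.py
```

```text
14.2167 [0.4547 0.2035 0.0466] [-4.9774  0.5089 13.0346] [0.1722 1.0978 0.0818] 0.010527400547649047 j6 -0.8238340912461688
tool y yaw 161.24839211794998 z [ 0.0017  0.0029 -1.    ]
tcp in track [[-0.117 -2.339]]
blade 10243 ((-9.249229431152344, 34.468544006347656), (99.97711944580078, 39.606082916259766), 6.7526421546936035) 0.027684863260551053
edges y [19.0073 48.6204] nose x 36.19265121382492
bar 621 ((-5.407015800476074, -10.714906692504883), (17.598648071289062, 10.023123741149902), 61.77897644042969) 0.06750502075695239
fence 8387 ((-35.002113342285156, 55.680511474609375), (170.0022735595703, 13.280048370361328), 0.08058703690767288) 0.022694170879282015
roller 1383 ((13.711670875549316, 2.4969940185546875), (28.65387535095215, 40.81733322143555), 40.353363037109375) 0.02688154139534886
4 largest hole 17.803133368096493 18.497197246598766 max 48.782283791417214 556
8 largest hole 12.930811719630803 13.59789152172049 max 48.74259437501236 594
12 largest hole 48.85625819804711 50.565458285365004 max 50.565458285365004 685
16 largest hole 17.668039446145674 18.96964125431941 max 48.70467371256942 710
fence face -40 [48.7431 62.161 ]
fence face -20 [48.7072 62.1732]
fence face 0 [48.6624 62.2309]
fence face 20 [48.6191 62.219 ]
```

Run:
```python
import cv2
im=cv2.imread("pics/w3.png");cv2.imwrite("pics/w3b.png",im[60:420,60:500])
```

```text
(no output)
```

View pics/w3b.png

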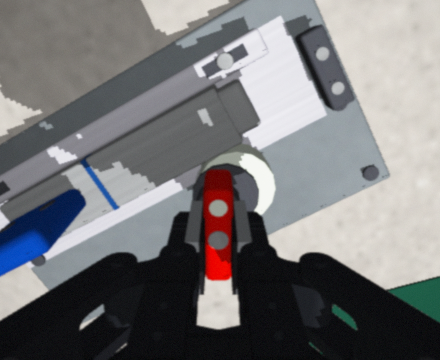

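The roller now stands close beside the blade at (225,160). Next I'll release the bar, regrip the fin and feel the play.

Request:
{"method": "servo_tool", "body": {
  "moves": [
    [[0,0,0],[0,0,0]],
    [[0,0,0],[0,0,0]],
    [[0,0,0],[0,0,0]],
    [[0,0,-8],[0,0,0]],
    [[0,0,-30],[0,0,0]],
    [[0,0,-60],[0,0,2]],
    [[-1,-10,-75],[0,0,9]],
    [[-2,-24,-75],[0,0,16]],
    [[-3,-38,-75],[0,0,23]],
    [[-4,-52,-75],[0,0,30]],
    [[-5,-66,-75],[0,0,37]],
    [[-6,-78,-75],[0,0,44]],
    [[-7,-86,-75],[0,0,51]],
    [[-7.5,-89,-75],[0,0,58]],
    [[-7.5,-89,-75],[0,0,61.2]],
    [[-7.5,-89,-75],[0,0,61.2]]
  ],
  "grip": 0.3
}}

```text
time: 15.6
tcp_pos: [0.541, 0.1801, 0.1203]
tcp_rot: [-0.261, 3.131, 0.0]
wrist_force: [0.3, -0.8, -0.2]
opening: 0.0299
grip_force: 0.0
```

```bash
cat >> v5.py <<'E'
hsv=cv2.cvtColor(p["image"],cv2.COLOR_RGB2HSV)
b=(hsv[...,0]>105)&(hsv[...,0]<130)&(hsv[...,1]>130)
Q=cloud(p,b)[0];Q=Q[(Q[:,2]>.067)&(Q[:,2]<.077)];rect(Q,"fin")
E
python3 v5.py
```

```text
15.6 [0.541  0.1801 0.1203] [ 0.2742 -0.8488 -0.1831] [-0.0218 -0.056  -0.0234] 0.0298846847536364 j6 0.15499528320431402
tool y yaw 99.53576301175877 z [ 0.  0. -1.]
tcp in track [[-80.973   35.7788]]
blade 6107 ((-9.371795654296875, 34.39662170410156), (99.67671966552734, 40.02471923828125), 6.898459434509277) 0.027721984187195882
edges y [19.0255 48.5873] nose x 36.270597954197854
bar 1045 ((0.42764902114868164, -1.0962257385253906), (40.518104553222656, 10.3504056930542), 60.8292350769043) 0.06743860566788205
fence 4594 ((-34.94627380371094, 55.93522644042969), (169.85986328125, 13.178528785705566), 0.040374498814344406) 0.022708572286182085
roller 921 ((9.580408096313477, -0.3907318115234375), (37.941314697265625, 41.021995544433594), 50.52537155151367) 0.026906400740379133
4 largest hole 17.530812616494096 18.836445695496057 max 48.46998344098356 328
8 largest hole 48.37744777648337 49.76822045221885 max 49.76822045221885 324
12 largest hole 17.734523567882288 18.944158559833838 max 48.27530603024252 330
16 largest hole 6.9153233875357785 11.530823115444365 max 50.1976379722512 386
fence face -40 [49.4328 62.1383]
fence face -20 [49.5097 62.1692]
fence face 0 [49.4908 62.1408]
fence face 20 [49.5318 62.2934]
fin 1277 ((-80.05188751220703, 33.61036682128906), (11.500060081481934, 42.99565887451172), 89.04547119140625) 0.07106667946340414
```

Request:
{"method": "servo_tool", "body": {
  "moves": [
    [[-0.5,2.1,20],[0,0,0]],
    [[-0.5,2.1,50],[0,0,0]],
    [[-0.5,2.1,72],[0,0,0]],
    [[-0.5,2.1,80],[0,0,0]],
    [[-0.5,2.1,81],[0,0,0]],
    [[-0.5,2.1,81],[0,0,0]]
  ]
}}

```text
time: 16.15
tcp_pos: [0.5409, 0.1824, 0.0394]
tcp_rot: [0.267, -3.13, 0.0]
wrist_force: [0.8, 0.5, 1.5]
opening: 0.0299
grip_force: 0.0
```

Request:
{"method": "servo_tool", "body": {
  "moves": [
    [[0,0,0],[0,0,0]],
    [[0,0,0],[0,0,0]],
    [[0,0,0],[0,0,0]],
    [[0,0,0],[0,0,0]],
    [[0,0,0],[0,0,0]]
  ],
  "grip": 1,
  "squeeze": 60
}}

```text
time: 16.57
tcp_pos: [0.5419, 0.1826, 0.0405]
tcp_rot: [-0.266, 3.128, 0.001]
wrist_force: [-0.1, -0.8, 6.0]
opening: 0.0112
grip_force: 60.9
```

```bash
python3 t.py
```

```text
16.5667 [0.5419 0.1826 0.0405] [-0.0521 -0.8034  6.0421] [-0.1363  0.0756  0.1981] 0.011219299635886465 j6 0.15558584851840118
tool y yaw 99.71757943534921 z [ 0.0026  0.0006 -1.    ]
tcp in track [[-82.2543  33.515 ]]
```

Request:
{"method": "servo_tool", "body": {
  "moves": [
    [[0,0,-1],[0,0,-0.4]],
    [[0,0,-1.5],[0,0,-0.4]],
    [[0,0,-1.5],[0,0,-0.4]]
  ]
}}

```text
time: 16.87
tcp_pos: [0.5407, 0.1824, 0.0406]
tcp_rot: [0.277, -3.129, -0.0]
wrist_force: [-0.7, -0.3, -2.9]
opening: 0.0111
grip_force: 59.5
```

Request:
{"method": "servo_tool", "body": {
  "moves": [
    [[0,-0.7,0],[0,0,0]],
    [[0,-1.4,0],[0,0,0]],
    [[0,-1.4,0],[0,0,0]]
  ]
}}

```text
time: 17.12
tcp_pos: [0.541, 0.1815, 0.0405]
tcp_rot: [0.277, -3.129, -0.002]
wrist_force: [-0.6, 4.2, -0.7]
opening: 0.011
grip_force: 59.7
```

Request:
{"method": "servo_tool", "body": {
  "moves": [
    [[0,-0.5,0],[0,0,0]],
    [[0,-0.7,0],[0,0,0]],
    [[0,-0.7,0],[0,0,0]]
  ]
}}

```text
time: 17.37
tcp_pos: [0.541, 0.1813, 0.0405]
tcp_rot: [0.278, -3.129, -0.003]
wrist_force: [-2.1, 7.3, -0.5]
opening: 0.0112
grip_force: 59.8
```

Request:
{"method": "servo_tool", "body": {
  "moves": [
    [[0,1.5,0],[0,0,0]],
    [[0,3,0],[0,0,0]],
    [[0,3,0],[0,0,0]]
  ]
}}

```text
time: 17.62
tcp_pos: [0.5408, 0.1829, 0.0405]
tcp_rot: [-0.276, 3.129, -0.002]
wrist_force: [-0.4, -2.4, 0.5]
opening: 0.0112
grip_force: 60.0
```

Request:
{"method": "servo_tool", "body": {
  "moves": [
    [[0,0.5,0],[0,0,0]],
    [[0,1,0],[0,0,0]],
    [[0,1,0],[0,0,0]]
  ]
}}

```text
time: 17.87
tcp_pos: [0.5407, 0.1835, 0.0406]
tcp_rot: [-0.276, 3.129, -0.003]
wrist_force: [1.0, -5.2, 0.7]
opening: 0.011
grip_force: 60.1
```

Play is about 1.5–1.9 mm by feel, with light contact both ways. I'll centre the gauge and slide it to the stop.

Request:
{"method": "servo_tool", "body": {
  "moves": [
    [[0,-1.6,0],[0,0,0]],
    [[2,-1.6,0],[0,0,0]],
    [[6,-1.6,0],[0,0,0]],
    [[11,-1.6,0],[0,0,0]],
    [[16,-1.6,0],[0,0,0]],
    [[21,-1.6,0],[0,0,0]],
    [[26,-1.6,0],[0,0,0]],
    [[29,-1.6,0],[0,0,0]],
    [[31,-1.6,0],[0,0,0]],
    [[32,-1.6,0],[0,0,0]],
    [[33,-1.6,0],[0,0,0]]
  ]
}}

```text
time: 18.78
tcp_pos: [0.5091, 0.1771, 0.0408]
tcp_rot: [-0.277, 3.128, 0.0]
wrist_force: [6.4, 0.3, -1.5]
opening: 0.0113
grip_force: 59.7
```

Request:
{"method": "servo_tool", "body": {
  "moves": [
    [[0.8,0,0],[0,0,0]],
    [[1.6,0,0],[0,0,0]],
    [[1.6,0,0],[0,0,0]]
  ]
}}

```text
time: 19.03
tcp_pos: [0.509, 0.1771, 0.0412]
tcp_rot: [-0.276, 3.125, 0.001]
wrist_force: [7.9, -0.0, -1.8]
opening: 0.0109
grip_force: 59.6
```

Request:
{"method": "servo_tool", "body": {
  "moves": [
    [[0.8,0,0],[0,0,0]],
    [[1.6,0,0],[0,0,0]],
    [[1.6,0,0],[0,0,0]]
  ]
}}

```text
time: 19.28
tcp_pos: [0.5089, 0.1771, 0.0417]
tcp_rot: [-0.276, 3.123, 0.001]
wrist_force: [10.7, -0.1, -1.2]
opening: 0.0111
grip_force: 59.6
```

Request:
{"method": "servo_tool", "body": {
  "moves": [
    [[-3,0,0],[0,0,0]],
    [[-8,0,0],[0,0,0]],
    [[-14,0,0],[0,0,0]],
    [[-20,0,0],[0,0,0]],
    [[-27,0,0],[0,0,0]],
    [[-34,0,0],[0,0,0]],
    [[-41,0,0],[0,0,0]],
    [[-48,0,0],[0,0,0]],
    [[-55,0,0],[0,0,0]],
    [[-62,0,0],[0,0,0]]
  ]
}}

```text
time: 20.12
tcp_pos: [0.5651, 0.1871, 0.0405]
tcp_rot: [0.277, -3.126, -0.0]
wrist_force: [-5.2, -1.1, 6.6]
opening: 0.0116
grip_force: 60.9
```

Request:
{"method": "servo_tool", "body": {
  "moves": [
    [[-7,0,0],[0,0,0]],
    [[-14,0,0],[0,0,0]],
    [[-21,0,0],[0,0,0]],
    [[-28,0,0],[0,0,0]],
    [[-34,0,0],[0,0,0]],
    [[-39,0,0],[0,0,0]],
    [[-42,0,0],[0,0,0]],
    [[-42,0,0],[0,0,0]]
  ]
}}

```text
time: 20.78
tcp_pos: [0.6077, 0.1947, 0.0404]
tcp_rot: [0.277, -3.129, -0.0]
wrist_force: [-1.7, -0.3, 4.2]
opening: 0.011
grip_force: 60.6
```

```bash
sed -i 's/t\[:,0\]>-58/t[:,0]>-118/' v5.py; python3 v5.py
```

```text
20.7833 [0.6077 0.1947 0.0404] [-1.7022 -0.2841  4.2084] [0.0175 0.3833 0.0348] 0.01102024982467528 j6 0.13363579896170646
tool y yaw 100.10188264077968 z [-0.0005  0.     -1.    ]
tcp in track [[-149.1959   33.1457]]
blade 13498 ((-76.03468322753906, 38.782997131347656), (41.50564956665039, 83.90316009521484), 89.99600982666016) 0.027926436882475824
edges y [18.3288 52.2392] nose x -34.28756788992688
fence 5809 ((-76.27991485595703, 55.679298400878906), (13.264945030212402, 87.42076110839844), 89.98869323730469) 0.022747176226650387
fence face -40 [49.2698 61.9839]
fence face -20 0
fence face 0 0
fence face 20 0
fin 3143 ((-147.17520141601562, 37.878074645996094), (22.947052001953125, 43.92977523803711), 88.31148529052734) 0.0710758337318468
```

View pics/w3.png

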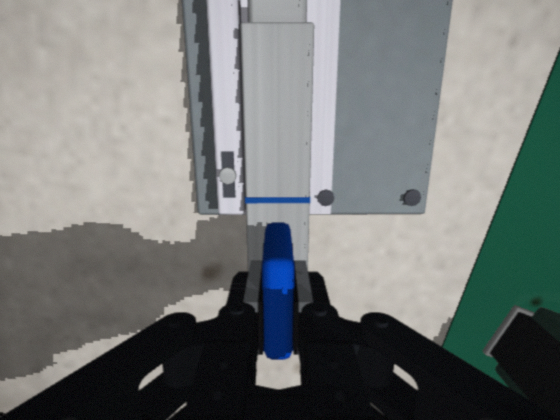

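The nose has left the gap (nose edge about x = -32). Carrying the gauge back above its rest.

Request:
{"method": "servo_tool", "body": {
  "moves": [
    [[0,0,-8],[0,0,0]],
    [[0,0,-30],[0,0,0]],
    [[0,0,-60],[0,0,0]],
    [[0,0,-85],[0,0,-2]],
    [[2,-10,-90],[0,0,-7]],
    [[5,-30,-90],[0,0,-14]],
    [[8,-53,-90],[0,0,-21]],
    [[12,-77,-90],[0,0,-28]],
    [[15,-101,-90],[0,0,-35]],
    [[19,-125,-90],[0,0,-42]],
    [[23,-149,-90],[0,0,-49]],
    [[26,-173,-90],[0,0,-56]],
    [[30,-197,-90],[0,0,-63]],
    [[33,-219,-90],[0,0,-70]],
    [[36,-239,-90],[0,0,-77]],
    [[38,-252,-90],[0,0,-82]],
    [[39.2,-257,-90],[0,0,-83.8]],
    [[39.2,-257,-90],[0,0,-83.8]],
    [[39.2,-257,-90],[0,0,-83.8]]
  ]
}}

```text
time: 22.42
tcp_pos: [0.6138, -0.0654, 0.1305]
tcp_rot: [2.293, -2.147, -0.0]
wrist_force: [0.1, 0.1, -2.2]
opening: 0.0108
grip_force: 59.5
```

```bash
cat > v6.py <<'E'
from tr import *
o=telemetry.get_obs();T=o["tcp_pos"];Rt=R(o["tcp_rot"]);print(o["time"],T,o["wrist_force"],"yaw",np.degrees(np.arctan2(Rt[1,1],Rt[0,1])),Rt[:,2])
p=cam("wrist");save("w5.png",p["image"]);P,uv=cloud(p)
top=T[2]-.0305+.020
def rc(Q,n): print(n,len(Q),cv2.minAreaRect((Q[:,:2]*1000).astype(np.float32)) if len(Q)>20 else 0)
reg=(abs(P[:,0]-.617)<.06)&(P[:,1]<-.09)&(P[:,1]>-.21)
m=reg&(abs(P[:,2]-top)<.004);rc(P[m],"blade")
for y in(-.11,-.13,-.15,-.17):
    s=m&(abs(P[:,1]-y)<.005); 
    if s.sum(): print("blade x",y,np.percentile(P[s,0],[1,99]),end=" ")
    l=reg&(P[:,2]>.018)&(P[:,2]<.0235)&(abs(P[:,1]-y)<.005)
    f=reg&(P[:,2]>.004)&(P[:,2]<.0235)&(abs(P[:,1]-y)<.005)
    if l.sum(): print("lips",np.percentile(P[l,0],[1,99]),"rest",np.percentile(P[f,0],[1,99]))
    else: print()
r=reg&(P[:,2]>.0035)&(P[:,2]<.009);rc(P[r],"rest")
for q in spot_point(p,"gauge_rest")[:2]: print(q["score"],onz(p,q["location"],0))
E
python3 v6.py
```

```text
22.4167 [ 0.6138 -0.0654  0.1305] [ 0.087   0.1031 -2.1909] yaw -176.21762087217832 [-0.0003  0.0001 -1.    ]
blade 14435 ((619.7080688476562, -134.88201904296875), (30.086816787719727, 91.73616027832031), 3.8010685443878174)
blade x -0.11 [0.6034 0.6326] 
blade x -0.13 [0.6048 0.6342] 
blade x -0.15 [0.606  0.6353] lips [0.5942 0.5969] rest [0.587  0.6522]
blade x -0.17 [0.6073 0.6364] lips [0.5957 0.5982] rest [0.5886 0.6537]
rest 2639 ((619.0889282226562, -140.25839233398438), (65.95864868164062, 104.6689682006836), 3.9920763969421387)
```

Request:
{"method": "servo_tool", "body": {
  "moves": [
    [[0,0.9,15],[0,0,-0.2]],
    [[0,0.9,40],[0,0,-0.2]],
    [[0,0.9,64],[0,0,-0.2]],
    [[0,0.9,80],[0,0,-0.2]],
    [[0,0.9,88],[0,0,-0.2]],
    [[0,0.9,91],[0,0,-0.2]],
    [[0,0.9,92.5],[0,0,-0.2]],
    [[0,0.9,92.5],[0,0,-0.2]]
  ]
}}

```text
time: 23.18
tcp_pos: [0.6136, -0.065, 0.0389]
tcp_rot: [-2.299, 2.14, -0.001]
wrist_force: [-0.3, -0.2, -1.9]
opening: 0.0109
grip_force: 59.5
```

Request:
{"method": "servo_tool", "body": {
  "moves": [
    [[0,0,0.7],[0,0,0]],
    [[0,0,1.4],[0,0,0]],
    [[0,0,1.4],[0,0,0]]
  ]
}}

```text
time: 23.43
tcp_pos: [0.6141, -0.0653, 0.0385]
tcp_rot: [-2.298, 2.139, -0.003]
wrist_force: [-1.4, 1.2, 8.1]
opening: 0.0114
grip_force: 61.0
```

The gauge is seated: the height matches the rest floor given the grip offset. Releasing and rising.

Request:
{"method": "servo_tool", "body": {
  "moves": [
    [[0,0,-0.6],[0,0,0]],
    [[0,0,-0.6],[0,0,0]]
  ]
}}

```text
time: 23.6
tcp_pos: [0.6141, -0.0654, 0.0385]
tcp_rot: [-2.298, 2.14, -0.003]
wrist_force: [-1.3, 1.2, 7.5]
opening: 0.0112
grip_force: 61.0
```

Request:
{"method": "servo_tool", "body": {
  "moves": [
    [[0,0,0],[0,0,0]],
    [[0,0,0],[0,0,0]],
    [[0,0,0],[0,0,0]],
    [[0,0,-5],[0,0,0]],
    [[0,0,-25],[0,0,0]],
    [[0,0,-55],[0,0,0]],
    [[0,0,-90],[0,0,0]],
    [[0,0,-125],[0,0,0]],
    [[0,0,-160],[0,0,0]],
    [[0,0,-170],[0,0,0]],
    [[0,0,-170],[0,0,0]],
    [[0,0,-170],[0,0,0]]
  ],
  "grip": 0.2
}}

```text
time: 24.6
tcp_pos: [0.6133, -0.0655, 0.2075]
tcp_rot: [-2.299, 2.14, -0.001]
wrist_force: [0.2, 0.5, -0.8]
opening: 0.034
grip_force: 0.0
```

Run:
```python
from tr import *
p=cam("wrist");P,uv=cloud(p)
Q=P[(P[:,2]>.0235)&(P[:,2]<.029)&(abs(P[:,0]-.62)<.04)&(P[:,1]<-.03)&(P[:,1]>-.21)]
print("gauge",cv2.minAreaRect((Q[:,:2]*1000).astype(np.float32)),Q[:,2].mean())
p=cam("top");B=np.array([.455,.2012])
red=(p["image"][...,0]>150)&(p["image"][...,1]<60);Q=cloud(p,red)[0];Q=Q[(Q[:,2]>.06)&(np.hypot(*(Q[:,:2]-B).T)<.05)]
print("bar",cv2.minAreaRect((Q[:,:2]*1000).astype(np.float32)),"expected world angle ~71")
save("end.png",cv2.resize(p["image"][145:285,195:385],None,fx=4,fy=4,interpolation=cv2.INTER_CUBIC))
```

```text
gauge ((620.3389282226562, -114.39920043945312), (33.05327224731445, 139.45217895507812), 4.797418594360352) 0.025643524809624077
bar ((0.0, 0.0), (0.0, 0.0), 0.0) expected world angle ~71
```

View pics/end.png

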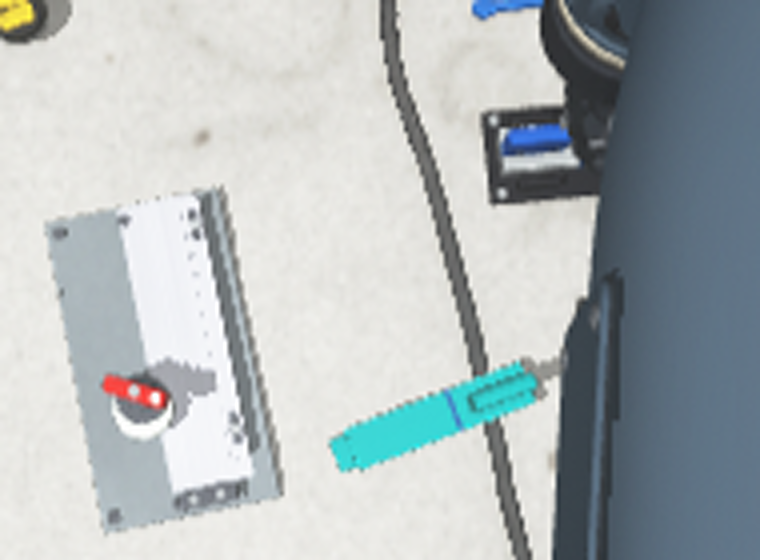

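The gauge is flat in its rest: its top is at 25.6 mm, the same as at the start. The bar is left as set at (135,390) in the crop, and the arm is clear of everything.

```bash
python3 -c "
from rig import order
print(order.hand_in())"
```

```text
the job is handed in; nothing more can be done
None
```

Job handed in at about 25 s: the roller is set to about 1.5–1.9 mm of play, the gauge was slid to the end stop and drawn back out through the gap, and it is flat in its rest again with the bolt left as set.

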